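Test stem sockets on the dowel stub, hold the good one over the flower

ROBOT

A 6-joint arm with a two-finger parallel gripper is mounted at the origin on the work surface. World frame = base frame: x ahead of the robot, y to its left, z up, the work surface at z = 0. Lengths are in m, angles in rad, forces in N, time in s.
With the tool pointing down it reaches from about 0.325 to 0.775 m from the base axis. Payload 5.5 kg.
Tool frame: the origin (TCP) lies on the centre line of the jaws, within the pads' length; the fingertips stand 25 mm ahead of it and the grasp point (between the pads) lies 6 mm ahead of it; z points along the fingers, y is the line along which they close (so a half turn about z gives the same grasp; the last joint's range is limited). The gripper opens to 85 mm and grips with 20 to 120 N. Pads are 22 mm wide; open, the fingers measure 114 mm over their backs; the gripper's body (76 mm by 85 mm) begins 54 mm behind the grasp point. The pads swing forward as they close: fully open they stand 13 mm farther back than shut.
Start: joints at [-0.057, 0.091, 1.231, -0, 1.82, -0.057], TCP at [0.6, -0, 0.256] pointing down, gripper open.
Joint ranges: [-2.87, 2.87], [-0.86, 2.18], [0.17, 2.46], [-1.51, 4.65], [0.06, 2.69], [-2.65, 2.65]. Speed limits (rad/s): [2.57, 2.57, 3.01, 3.14, 3.14, 3.14].

INTERFACE

Orientations are given as a 3x3 rotation matrix whose columns are the frame's x, y, z axes.
In Python, from bench import manip, viewer, order gives the robot as it stands. The module is installed in compiled form; this text tells all that it offers.
- The arm moves only by the shell command python3 -m handwheel 'ROWS'. ROWS is a JSON object of lists of equal length, an entry for each row: "xyz": the shift along the tool's x, y, z in mm, a list of three; "rot": the turn, a rotation vector about the tool's x, y, z in degrees, a list of three; "gripper": the closure, from -1 (fully open) to 1 (shut). In form: {"xyz": [[dx, dy, dz], ...], "rot": [[wx, wy, wz], ...], "gripper": [gripper, ...]}. A call has 1 to 8 rows; each row is the pose to reach, as a shift and turn from the pose commanded when the call began, along the tool's axes at that moment; what a row does not reach only later rows make up. A row lasts 1/8 s, in which the tool goes at most 62.5 mm and 10.7 degrees, less where a joint would pass 70% of its speed; a pose out of reach is approached as far as the arm can. A call with a gripper value outside its range is refused whole. The fingers move at their own pace and stop on an object; the grip force is fixed at half the most. Time passes only in rows, so rows that repeat a pose let the fingers close. It gives the time, the measured TCP pose, the force, the opening and the grip force at its end, in the units of the state.
- manip.state(): the state, without advancing time (a new reading comes with each control period).
- viewer.capture(name): name is "scene" or "side" or "wrist"; returns a dict with "frame" (480x640x3 uint8, blue, green, red), "intrinsics" (3x3 intrinsics, pixels), "R" (3x3) and "t" (3): a world point X has camera coordinates R X + t. Camera axes: x right, y down, z forward; pixel columns grow to the right and rows downward; lengths in m; the calibration is good to about 2 mm. A picture is of the moment at which its call begins. There is no depth.
- order.close_job(): hands the job in; it is judged then, once.
The state is a dict: "clock": time; "joint_pos": joint angles; "joint_velocities": joint speeds; "tau": joint torques, N m; "eef_pos": TCP position; "eef_rot": TCP orientation; "ft_force": force on the tool from outside, world axes, zero at the start; "ft_torque": the same for the moment, N m; "gripper_width": opening from 0.0 (shut) to 1.0 (fully open); "gripper_force": force on a finger pad.
Only numpy, scipy, OpenCV 4.12 (cv2) and the standard library are available. Lean on these libraries where they do the work, as an engineer would, in place of code of your own. Each camera call takes 0.05 s, during which the arm holds its last target. There are 200 camera calls.

TASK

Find which of the two wooden stem sockets fits our dowel and prove it on the upright stub: the right one slides all the way down onto the block, and the other, too tight, goes into the plywood tray to be re-drilled. Then carry the good one clear of the standing paint tubes and the mug to the cardboard flower, and finish while holding it still, foot down, about a centimetre above the plywood pad, centred on it and with the square foot in line with the pad's sides, so I can check the position before gluing. Do not let it touch the flower, do not let go of it, and leave the flower and everything else on the table where it is.

Things in the scene. Friction and masses are not known exactly. Their poses are not given: they have to be found in the camera images.
- socket_1: one of two wooden stem sockets, the same outside, standing foot down: square foot 48 x 48 x 10 mm, on it a round collar 30 mm across, 50 mm tall in all, bored through, about 50 g. Grip the collar 15 to 50 mm above the underside (the foot is wider). One has an 18 mm bore, the other 11 mm: try which. Origin: centre of the underside; x, y square with the foot, z up the bore
- socket_2: one of two wooden stem sockets, the same outside, standing foot down: square foot 48 x 48 x 10 mm, on it a round collar 30 mm across, 50 mm tall in all, bored through, about 50 g. Grip the collar 15 to 50 mm above the underside (the foot is wider). One has an 18 mm bore, the other 11 mm: try which. Origin: centre of the underside; x, y square with the foot, z up the bore
- stub_foot (a point): foot of the test stub: the centre of the top face of the stub's wooden block (80 x 80 x 18 mm, screwed to the table, does not move), 18 mm above the table; z up along the stub. A socket that is fully home has its underside here
- stub_tip (a point): centre of the stub's flat tip, 36 mm above stub_foot. The stub is an upright offcut of stem dowel, 16 mm across, its top 5 mm tapered to 12 mm. The socket with the 18 mm bore slides down it with 1 mm to spare all round; the one with the 11 mm bore stops on the tip
- tray_in (a point): centre of the inner floor (5 mm above the table) of the open plywood tray for sockets to be re-drilled: 120 x 120 mm inside, walls 5 mm thick, rim 28 mm above the table; it does not move; x and y square with its sides
- flower: cut-out cardboard flower lying loose and face down on the table: eight round petals, 174 mm across, 8 mm thick in the middle, 120 g, with a square plywood pad 60 x 60 x 6 mm glued flat on its middle, facing up. Origin: centre of its underside; x and y square with the pad's sides
- pad_top (a point): centre of the pad's top face, 14 mm above the flower's underside (and the table); x and y square with the pad's sides
- tube_1: white paint tube standing on its cap between the sockets' side and the flower, 145 mm tall, up to 52 mm wide; origin: centre of its underside (cap)
- tube_2: grey paint tube standing on its cap, 150 mm tall, up to 52 mm wide; origin: centre of its underside (cap)
- tube_3: red paint tube standing on its cap, 130 mm tall, up to 52 mm wide; origin: centre of its underside (cap)
- mug: white mug, 80 mm across, 95 mm tall, its handle sticking out another 37 mm along its own y; origin: centre of its underside
- glue_jar: screw-top jar of glue, 60 mm across, 75 mm tall, to the right of the flower; origin: centre of its underside
- tape_roll: roll of masking tape lying flat, 96 mm across, 24 mm tall; origin: centre of its underside
- brush: flat brush lying on the table at the left, 170 mm long, 20 mm thick; origin: its middle, at table height; x along the handle to the bristles

How it is judged:
By the outcome, as a careful person would: the job done as asked, in the order asked, and still so for the second after the job is handed in, while the arm keeps its last pose, push and grip.
It also fails if it takes over 67 s, if anything falls off the work surface, if the arm or the gripper's body presses on something with over 40 N, if the wrist force passes 120 N, or if a joint passes its speed limit or range.

## Working session

There is one attempt and no reset: what is moved stays moved. The work goes in short steps, Python scripts to look and compute and a shell command to move; the robot and the scene stay as the last step left them, time stands still between calls to the robot, and variables do not carry over. Pictures are saved under pics/ and viewed, at most 10 in all, crops included, and the job is handed in when it is done.

```bash
mkdir -p pics; cat > h.py <<'E'
import numpy as np, cv2, json
from bench import manip, viewer, order
def snap(cam,name):
    c=viewer.capture(cam); cv2.imwrite(f'pics/{name}.png',c['frame'])
    np.savez(f'pics/{name}.npz',K=c['intrinsics'],R=c['R'],t=c['t']); return c
def px2w(name,pts,z):
    d=np.load(f'pics/{name}.npz');K,R,t=d['K'],d['R'],d['t']; C=-R.T@t; o=[]
    zs=np.broadcast_to(z,len(pts))
    for (u,v),zz in zip(pts,zs):
        r=R.T@np.linalg.inv(K)@np.array([u,v,1.]); o.append(C+r*(zz-C[2])/r[2])
    return np.array(o)
def w2px(name,P):
    d=np.load(f'pics/{name}.npz');q=(d['K']@(d['R']@np.atleast_2d(P).T+d['t'].reshape(3,1))).T
    return q[:,:2]/q[:,2:]
E
python3 - <<'E'
from h import *
for n in ('scene','side','wrist'):
    c=snap(n,n+'0'); print(n,c['t'],(-c['R'].T@c['t']).round(3),c['intrinsics'][0,0])
s=manip.state(); print(s['eef_rot'],s['gripper_width'],s['clock'])
E
```

```text
scene [-0.20237646 -0.2571871   1.63176278] [ 1.374 -0.459  0.819] 557.738780989299
side [-0.52544058  0.10739102  1.25480889] [ 0.226 -1.127  0.736] 617.1114152241224
wrist [-0.59938275 -0.04178436  0.38190451] [0.6   0.084 0.374] 407.0823399607095
[[ 6.14739687e-06  9.99998795e-01 -1.55271976e-03]
 [ 9.99999996e-01 -6.00923859e-06  8.89828991e-05]
 [ 8.89734611e-05 -1.55272030e-03 -9.99998791e-01]] 1.0006466436923223 0.15
```

View pics/scene0.png

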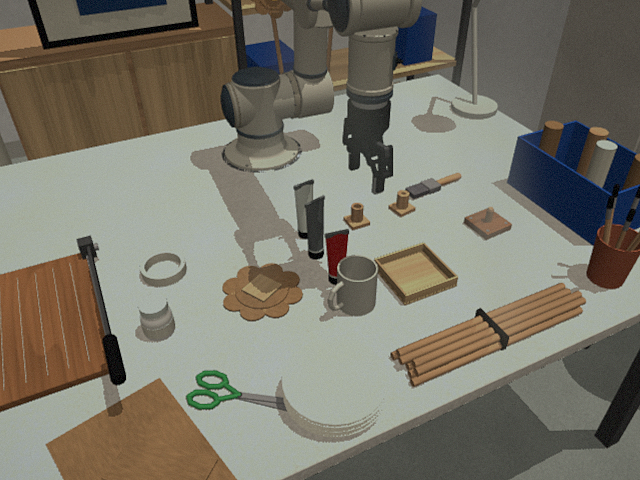

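View pics/side0.png

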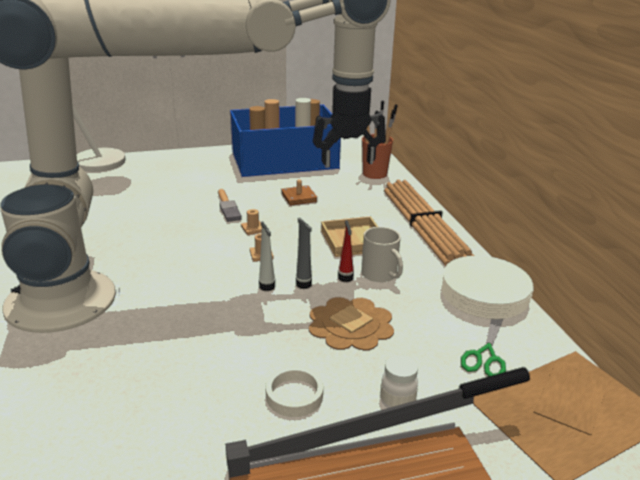

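```bash
python3 - <<'E'
import cv2,numpy as np
def c(n,x,y,w,h): return cv2.resize(cv2.imread(f'pics/{n}0.png')[y:y+h,x:x+w],None,fx=4,fy=4,interpolation=cv2.INTER_CUBIC)
cv2.imwrite('pics/c1.png',np.vstack([c('scene',330,175,200,75),np.hstack([c('scene',210,250,100,75),c('scene',370,235,100,75)])]))
cv2.imwrite('pics/c2.png',np.vstack([c('side',205,175,200,90),np.hstack([c('side',300,290,100,60),c('side',240,240,100,60)])]))
E
```

```text
(no output)
```

View pics/c1.png

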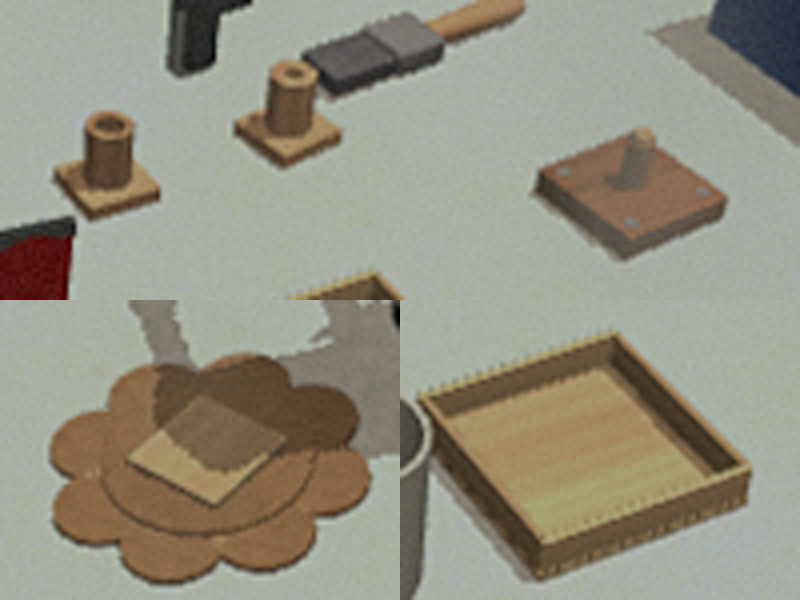

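View pics/c2.png

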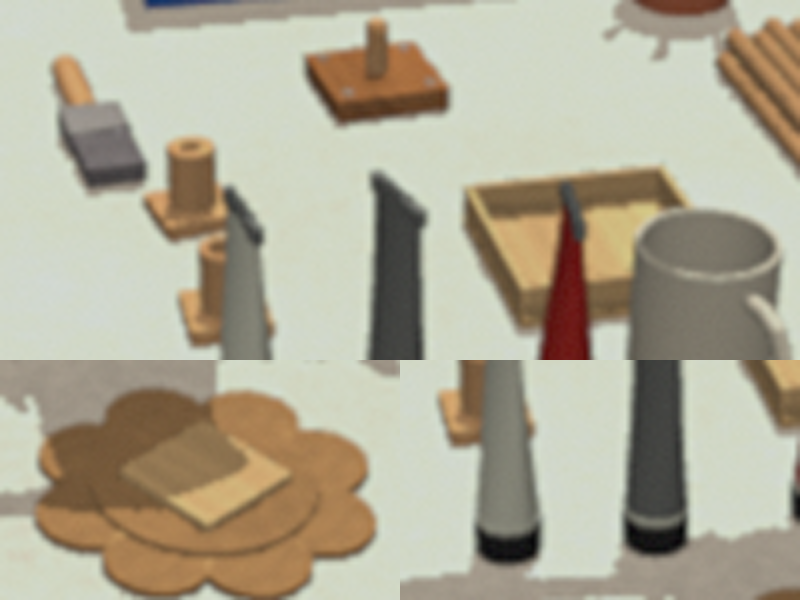

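```bash
cat > m.py <<'E'
from h import *
from scipy.optimize import least_squares
def S(ox,oy,dy,l): return [(ox+(x+.5)/4-.5,oy+(y-dy+.5)/4-.5) for x,y in l]
sc=lambda l:S(330,175,0,l); sd=lambda l:S(205,175,0,l)
# square side a; corners indexed; obs: list (cam, localpoint, px)
def fit(name,obs,x0):
    def res(p,det=False):
        c,s=np.cos(p[2]),np.sin(p[2]); r=[]
        for cam,L,px in obs:
            P=[p[0]+c*L[0]-s*L[1],p[1]+s*L[0]+c*L[1],L[2]]
            r+=list(w2px(cam,P)[0]-px)
        return np.array(r)
    best=min((least_squares(res,[*x0,y],loss='soft_l1') for y in np.radians([-40,-20,0,20,40])),key=lambda s:s.cost)
    print(name,best.x[:2].round(4),'yaw',np.degrees(best.x[2]).round(1)); print(res(best.x).reshape(-1,2).round(1).tolist())
def sq(a,z): h=a/2; return [(h,h,z),(-h,h,z),(-h,-h,z),(h,-h,z)]
def corners(cam,a,z,pxs,x0):
    # assign corners by order of world angle
    W=px2w(cam,pxs,z); out=[]
    for w,px in zip(W,pxs):
        d=w[:2]-x0; k=int(((np.arctan2(d[1],d[0])%(2*np.pi))//(np.pi/2)))
        out.append((cam,sq(a,z)[k],px))
    return out
def show(n,cam,pxs,z): print(n,px2w(cam,pxs,z).round(4)[:,:2].tolist())
E
python3 - <<'E'
from m import *
fl=lambda l:[(x-0,y) for x,y in S(210,250,300,l)]
A=sc([(55,172),(95,207),(160,187)]);At=sc([(109,125)])
B=sc([(235,126),(286,155),(341,132)]);Bt=sc([(293,73)])
Bs=sd([(146,203),(178,235)]);Bst=sd([(191,147)]);As=sd([(180,293),(200,330)]);Ast=sd([(218,243)])
St=sc([(540,176),(627,236),(727,196)]);Stt=sc([(645,134)])
Ss=sd([(305,57),(416,43),(449,92),(340,108)]);Sst=sd([(377,23)])
P=fl([(127,460),(203,395),(287,437),(212,507)]); Ps=S(300,290,360,[(121,470),(202,423),(292,475),(208,528)])
T=S(370-100,235,300,[(420,397),(617,332),(750,467),(541,542)]); T=[(u+0,v) for u,v in T]
for n,c,p,z in [('A','scene0',A,.01),('At','scene0',At,.05),('As','side0',As,.01),('Ast','side0',Ast,.05),('B','scene0',B,.01),('Bt','scene0',Bt,.05),('Bs','side0',Bs,.01),('Bst','side0',Bst,.05),('St','scene0',St,.018),('Stt','scene0',Stt,.054),('Ss','side0',Ss,.018),('Sst','side0',Sst,.054),('P','scene0',P,.014),('Ps','side0',Ps,.014),('T','scene0',T,.028)]: show(n,c,p,z)
# tubes, mug ground points (rough)
show('tube side caps','side0',[(267,289),(304,286),(346,279)],0)
show('tube tops white/grey/red scene','scene0',[(304,183),(316,198),(338,234)],.14)
show('mug rim ctr','scene0',[(357,268)],.095);show('mugside','side0',[(382,238)],.095)
show('jar,tape','scene0',[(155,305),(163,263)],[.075,.024])
E
```

```text
A [[0.4082, 0.057], [0.4501, 0.0622], [0.45, 0.1068]]
At [[0.4285, 0.082]]
As [[0.4032, 0.1055], [0.4074, 0.0621]]
Ast [[0.4235, 0.0886]]
B [[0.4155, 0.1803], [0.456, 0.1925], [0.4505, 0.2363]]
Bt [[0.4303, 0.2099]]
Bs [[0.4006, 0.219], [0.4132, 0.1744]]
Bst [[0.4285, 0.2104]]
St [[0.5515, 0.3116], [0.6216, 0.321], [0.6173, 0.399]]
Stt [[0.5823, 0.3579]]
Ss [[0.5367, 0.3907], [0.6169, 0.3972], [0.6195, 0.3163], [0.543, 0.3079]]
Sst [[0.5795, 0.3576]]
P [[0.5416, -0.251], [0.5121, -0.1978], [0.5625, -0.17], [0.5933, -0.2238]]
Ps [[0.5108, -0.1992], [0.5609, -0.1707], [0.5908, -0.222], [0.5384, -0.2523]]
T [[0.5937, 0.0368], [0.5945, 0.1641], [0.7195, 0.1634], [0.7181, 0.0353]]
tube side caps [[0.4134, -0.0557], [0.4923, -0.0622], [0.588, -0.0561]]
tube tops white/grey/red scene [[0.4093, -0.0446], [0.4745, -0.0458], [0.6069, -0.0604]]
mug rim ctr [[0.6682, -0.0497]]
mugside [[0.6628, -0.059]]
jar,tape [[0.5722, -0.4242], [0.3976, -0.3778]]
```

```bash
python3 -m handwheel '{"xyz":[[20,-43,0],[42,-86,0],[63,-129,0],[83,-172,10],[83,-172,60],[83,-172,100],[83,-172,100]],"rot":[[0,0,-1],[0,0,-3],[0,0,-5],[0,0,-5],[0,0,-5],[0,0,-5],[0,0,-5]],"gripper":[-1,-1,-1,-1,-1,-1,-1]}'; python3 -c "
from h import *
c=snap('wrist','w1')
print(w2px('w1',[[.428,.083,.05],[.430,.210,.05],[.428,.083,.01]]))"
```

```text
clock: 1.02
eef_pos: [0.426, 0.0829, 0.1528]
eef_rot: [[-0.087, 0.996, -0.007], [0.996, 0.087, -0.001], [-0.0, -0.007, -1.0]]
ft_force: [-0.2, 0.1, 0.4]
gripper_width: 1.0
gripper_force: 0.0
[[329.82514185 252.21024993]
 [357.86355516   5.68268131]
 [329.65584818 231.18853251]]
```

View pics/w1.png

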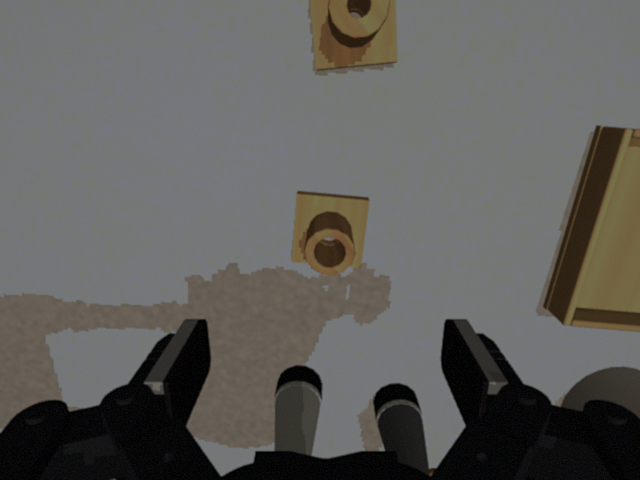

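```bash
python3 -c "
from m import *
W=px2w('w1',[(297,194),(368,200.5),(363,264),(291.5,262)],.01);print(W)
e=W[1]-W[0];print(np.degrees(np.arctan2(e[1],e[0])),np.linalg.norm(e)); e=W[0]-W[3];print(np.degrees(np.arctan2(e[1],e[0]))-90); e=W[1]-W[2];print(np.degrees(np.arctan2(e[1],e[0]))-90)
print(px2w('w1',[(329.5,252),(357.5,11)],.05))
W=px2w('w1',[(315.5,69.5),(397,62)],.01);e=W[1]-W[0];print(np.degrees(np.arctan2(e[1],e[0])),np.linalg.norm(e))"
```

```text
[[0.40445533 0.10650162 0.01      ]
 [0.45114504 0.10628272 0.01      ]
 [0.4531146  0.06132652 0.01      ]
 [0.40373684 0.05837669 0.01      ]]
-0.26861947199848074 0.0466902200215805
-0.855351874310287
2.508566067679567
[[0.4278004  0.08311292 0.05      ]
 [0.43007983 0.20773749 0.05      ]]
9.801512508593204 0.04823193779876494
```

```bash
python3 -m handwheel '{"xyz":[[0,2,30],[0,2,65],[0,2,95],[0,2,108],[0,2,108],[0,2,108],[0,2,108],[0,2,108]],"rot":[[0,0,0],[0,0,0],[0,0,0],[0,0,0],[0,0,0],[0,0,0],[0,0,0],[0,0,0]],"gripper":[-1,-1,-1,-1,1,1,1,1]}'
python3 -m handwheel '{"xyz":[[0,0,0],[0,0,0]],"rot":[[0,0,0],[0,0,0]],"gripper":[1,1]}'
```

```text
clock: 2.08
eef_pos: [0.4311, 0.0833, 0.05]
eef_rot: [[-0.087, 0.996, 0.003], [0.996, 0.087, 0.0], [0.0, 0.003, -1.0]]
ft_force: [-0.1, 0.2, 5.9]
gripper_width: 0.318
gripper_force: 59.7
clock: 2.33
eef_pos: [0.4311, 0.0833, 0.05]
eef_rot: [[-0.087, 0.996, 0.003], [0.996, 0.087, 0.0], [0.0, 0.003, -1.0]]
ft_force: [0.3, 0.7, 5.2]
gripper_width: 0.318
gripper_force: 59.8
```

```bash
python3 -m handwheel '{"xyz":[[0,0,-30],[0,0,-80],[40,27,-110],[90,60,-120],[140,94,-120],[190,128,-120],[230,155,-120],[261,175,-120]],"rot":[[0,0,0],[0,0,0],[0,0,0],[0,0,0],[0,0,0],[0,0,0],[0,0,0],[0,0,0]],"gripper":[1,1,1,1,1,1,1,1]}'
python3 -m handwheel '{"xyz":[[0,0,0],[0,0,20],[0,0,20]],"rot":[[0,0,0],[0,0,0],[0,0,0]],"gripper":[1,1,1]}'
python3 - <<'E'
from h import *
snap('wrist','w2');snap('side','s2');snap('scene','c2b')
def c(n,x,y,w,h,f): return cv2.resize(cv2.imread(f'pics/{n}.png')[y:y+h,x:x+w],None,fx=f,fy=f,interpolation=cv2.INTER_CUBIC)
cv2.imwrite('pics/v2.png',np.vstack([np.hstack([c('s2',250,110,100,100,4),c('c2b',440,140,100,100,4)]),c('w2',120,160,400,100,2)]))
E
```

```text
clock: 3.32
eef_pos: [0.582, 0.3603, 0.1673]
eef_rot: [[-0.088, 0.996, -0.001], [0.996, 0.088, -0.0], [-0.0, -0.001, -1.0]]
ft_force: [0.6, 0.0, 0.0]
gripper_width: 0.327
gripper_force: 59.4
clock: 3.7
eef_pos: [0.5803, 0.3568, 0.1451]
eef_rot: [[-0.086, 0.996, -0.004], [0.996, 0.086, -0.003], [-0.002, -0.005, -1.0]]
ft_force: [0.4, -1.0, -0.8]
gripper_width: 0.319
gripper_force: 59.5
```

View pics/v2.png

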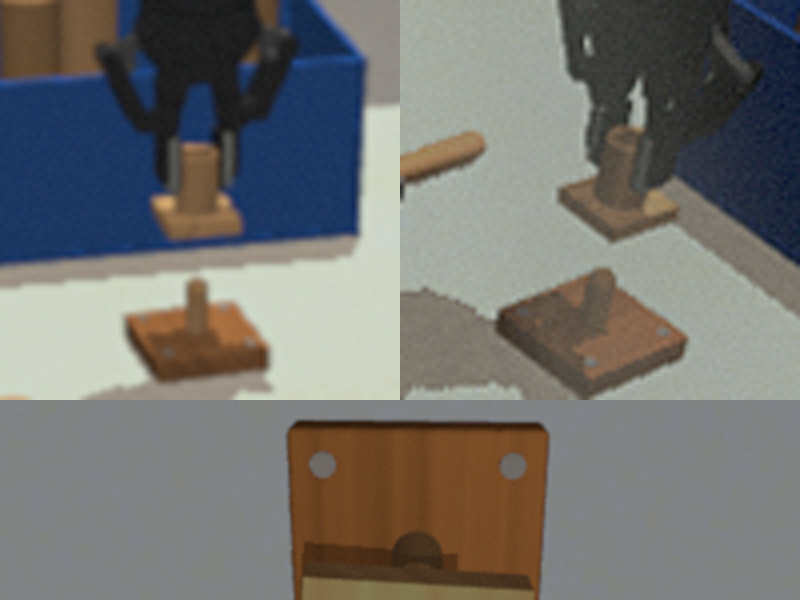

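```bash
python3 - <<'E'
from h import *
f=lambda ox,oy,x,y:(ox+(x+.5)/4-.5,oy+(y+.5)/4-.5)
for n,o,col,tip in [('s2',(250,110),(198,149),(196.5,284)),('c2b',(440-100,140),(626,135),(602,274))]:
    print(n,px2w(n,[f(*o,*col)],.145),px2w(n,[f(*o,*tip)],.054))
print(px2w('w2',[(329,231)],.054))
W=px2w('w2',[(264,214+160-160),(394,214)],.018);print(W)
W=px2w('w2',[(271.5,160+89),(386,160+93)],.105);print(W) # foot top edge far
e=W[1]-W[0];print(np.degrees(np.arctan2(e[1],e[0])),np.linalg.norm(e))
s=manip.state();print(s['eef_pos'],s['clock'])
E
```

```text
s2 [[0.58216232 0.36853681 0.145     ]] [[0.57877168 0.35602728 0.054     ]]
c2b [[0.57403161 0.35902876 0.145     ]] [[0.58153277 0.35629076 0.054     ]]
[[0.58063488 0.37334449 0.054     ]]
[[0.54037364 0.36938079 0.018     ]
 [0.62114934 0.37642795 0.018     ]]
[[0.55594751 0.37979014 0.105     ]
 [0.60345602 0.38217893 0.105     ]]
2.8784824824092015 0.04756852968708851
[0.58145731 0.35761365 0.14862475] 3.85
```

```bash
python3 -m handwheel '{"xyz":[[-0.6,-1.3,15],[-0.6,-1.3,30],[-0.6,-1.3,37],[-0.6,-1.3,37],[-0.6,-1.3,37]],"rot":[[0,0,0],[0,0,0],[0,0,0],[0,0,0],[0,0,0]],"gripper":[1,1,1,1,1]}'
python3 - <<'E'
from h import *
snap('side','s3');snap('scene','c3');print(manip.state()['eef_pos'])
def c(n,x,y,w,h,f): return cv2.resize(cv2.imread(f'pics/{n}.png')[y:y+h,x:x+w],None,fx=f,fy=f,interpolation=cv2.INTER_CUBIC)
cv2.imwrite('pics/v3.png',np.hstack([c('s3',275,140,50,75,8),c('c3',465,170,50,75,8)]))
E
```

```text
clock: 4.47
eef_pos: [0.5805, 0.3579, 0.1117]
eef_rot: [[-0.087, 0.996, 0.001], [0.996, 0.087, 0.0], [0.0, 0.001, -1.0]]
ft_force: [-0.2, 0.1, 0.1]
gripper_width: 0.325
gripper_force: 59.5
[0.58067174 0.35793834 0.11208383]
```

View pics/v3.png

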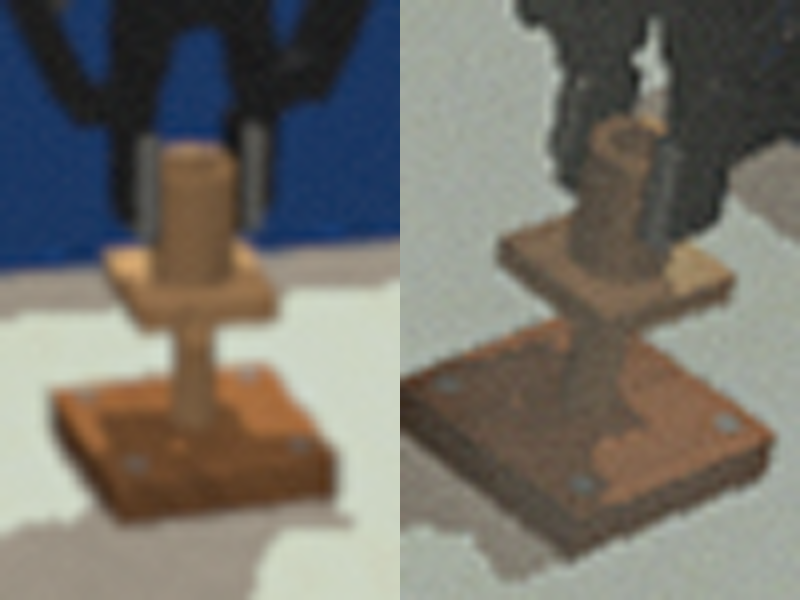

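```bash
python3 - <<'E'
from h import *
for n,o in [('s3',(275,140)),('c3',(465-50,170))]:
    for P in [(.5807,.3579,.112),(.5807,.3579,.072),(.58,.357,.054),(.58,.357,.018)]:
        u=w2px(n,P)[0]; print(n,P,((u-o+.5)*8-.5).round(0))
E
```

```text
s3 (0.5807, 0.3579, 0.112) [199. 165.]
s3 (0.5807, 0.3579, 0.072) [198. 276.]
s3 (0.58, 0.357, 0.054) [196. 327.]
s3 (0.58, 0.357, 0.018) [196. 424.]
c3 (0.5807, 0.3579, 0.112) [643. 141.]
c3 (0.5807, 0.3579, 0.072) [618. 255.]
c3 (0.58, 0.357, 0.054) [603. 305.]
c3 (0.58, 0.357, 0.018) [582. 403.]
```

```bash
python3 - <<'E'
from h import *
from scipy.optimize import least_squares
from scipy.spatial.transform import Rotation as Ro
O={'s3':(275,140),'c3':(415,170)}
h=24
obs=[('s3',(-h,h,10),(105,250)),('s3',(-h,-h,10),(143,308)),('s3',(h,-h,10),(277,288)),('s3',(h,h,10),(240,238)),('s3',(-h,-h,0),(145,327)),('s3',(h,-h,0),(275,307)),('s3',(0,0,50),(199,153)),
('c3',(-h,-h,10),(500,240)),('c3',(h,-h,10),(610,307)),('c3',(h,h,10),(735,276)),('c3',(-h,-h,0),(502,260)),('c3',(h,-h,0),(612,326)),('c3',(h,h,0),(732,298)),('c3',(0,0,50),(628,132))]
# block: top corners, yaw free, centre free
b=40
ob2=[('s3',(-b,b,18),(55,392)),('s3',(b,b,18),(272,368)),('s3',(b,-b,18),(337,455)),('s3',(-b,-b,18),(120,492)),('c3',(b,b,18),(776,437)),('c3',(b,-b,18),(572,527))]
def proj(cam,P): return (w2px(cam,P)[0]-np.array(O[cam])+.5)*8-.5
def res(p):
    off={'s3':np.array([0,0]),'c3':p[6:8]}
    R=Ro.from_rotvec(p[3:6]);r=[]
    for c,L,px in obs: r+=list(proj(c,p[:3]+R.apply(np.array(L)/1000))+off[c]-px)
    Rb=Ro.from_euler('z',p[10])
    for c,L,px in ob2: r+=list(proj(c,np.r_[p[8:10],0]+Rb.apply(np.array(L)/1000))+off[c]-px)
    return np.array(r)
s=least_squares(res,[.58,.357,.062,0,0,0.03,0,0,.58,.357,.09],x_scale=[.01,.01,.01,.1,.1,.1,5,5,.01,.01,.1])
J=np.linalg.inv(s.jac.T@s.jac)*2*s.cost/(len(s.fun)-11);sd=np.sqrt(np.diag(J))
print('pos',s.x[:3].round(4),sd[:3].round(4),'rot deg',np.degrees(s.x[3:6]).round(1),np.degrees(sd[3:6]).round(1),'off',s.x[6:8].round(1),'block',s.x[8:10].round(4),np.degrees(s.x[10]).round(1));print(s.fun.reshape(-1,2).round(0).tolist())
E
```

```text
pos [0.5793 0.358  0.0653] [0.001  0.0029 0.0014] rot deg [-1.1 -2.7  1.9] [1.5 1.5 1.6] off [1.1 7.4] block [0.58   0.3561] 4.1
[[0.0, 1.0], [-2.0, -3.0], [4.0, -4.0], [3.0, -7.0], [-2.0, 6.0], [7.0, 5.0], [-12.0, 2.0], [-0.0, -7.0], [0.0, 3.0], [3.0, -9.0], [-7.0, 2.0], [-7.0, 13.0], [-0.0, -2.0], [13.0, -1.0], [-4.0, -1.0], [-0.0, -3.0], [9.0, 5.0], [-3.0, -3.0], [-1.0, 3.0], [1.0, -3.0]]
```

```bash
python3 -m handwheel '{"xyz":[[-1,0,3],[-1,0,8],[-1,0,13],[-1,0,18],[-1,0,18]],"rot":[[0,0,0],[0,0,0],[0,0,0],[0,0,0],[0,0,0]],"gripper":[1,1,1,1,1]}'
```

```text
clock: 5.2
eef_pos: [0.5805, 0.3569, 0.0926]
eef_rot: [[-0.087, 0.996, 0.0], [0.996, 0.087, 0.0], [0.0, 0.0, -1.0]]
ft_force: [2.3, 1.8, -2.7]
gripper_width: 0.323
gripper_force: 59.4
```

```bash
python3 -m handwheel '{"xyz":[[0.4,0.6,4],[0.4,0.6,10],[0.4,0.6,15],[0.4,0.6,20],[0.4,0.6,20]],"rot":[[0,0,0],[0,0,0],[0,0,0],[0,0,0],[0,0,0]],"gripper":[1,1,1,1,1]}'
```

```text
clock: 5.82
eef_pos: [0.5808, 0.3571, 0.0725]
eef_rot: [[-0.087, 0.996, -0.001], [0.996, 0.087, -0.0], [-0.0, -0.001, -1.0]]
ft_force: [0.5, 0.3, -1.0]
gripper_width: 0.326
gripper_force: 59.5
```

```bash
python3 -m handwheel '{"xyz":[[0,0,2],[0,0,4],[0,0,5],[0,0,5]],"rot":[[0,0,0],[0,0,0],[0,0,0],[0,0,0]],"gripper":[1,1,1,1]}'
```

```text
clock: 6.32
eef_pos: [0.581, 0.3572, 0.0683]
eef_rot: [[-0.087, 0.996, 0.0], [0.996, 0.087, -0.0], [-0.0, 0.0, -1.0]]
ft_force: [-0.1, 0.0, -0.9]
gripper_width: 0.328
gripper_force: 59.5
```

```bash
python3 -m handwheel '{"xyz":[[0,0,1],[0,0,2],[0,0,3],[0,0,3]],"rot":[[0,0,0],[0,0,0],[0,0,0],[0,0,0]],"gripper":[1,1,1,1]}'
```

```text
clock: 6.82
eef_pos: [0.5811, 0.3572, 0.0681]
eef_rot: [[-0.087, 0.996, 0.001], [0.996, 0.087, 0.001], [0.0, 0.001, -1.0]]
ft_force: [-5.6, -2.9, 10.5]
gripper_width: 0.323
gripper_force: 60.7
```

```bash
python3 -m handwheel '{"xyz":[[0,0,-2],[0,0,-2],[0,0,-2],[0,0,-2],[0,0,-30],[0,0,-70],[0,0,-110],[0,0,-110]],"rot":[[0,0,0],[0,0,0],[0,0,0],[0,0,0],[0,0,0],[0,0,0],[0,0,0],[0,0,0]],"gripper":[-1,-1,-1,-1,-1,-1,-1,-1]}'
python3 - <<'E'
from m import *
print(px2w('scene0',sc([(305,55),(335,92),(442,60),(400,15)]),.01))
print(px2w('side0',sd([(145,178),(88,186),(62,122),(120,102)]),.01))
snap('side','s4');snap('scene','c4')
def c(n,x,y,w,h,f): return cv2.resize(cv2.imread(f'pics/{n}.png')[y:y+h,x:x+w],None,fx=f,fy=f,interpolation=cv2.INTER_CUBIC)
cv2.imwrite('pics/v4.png',np.hstack([c('s4',265,140,70,75,6),c('c4',460,170,60,75,6)]))
E
```

```text
clock: 7.82
eef_pos: [0.5825, 0.358, 0.1807]
eef_rot: [[-0.087, 0.996, 0.007], [0.996, 0.087, 0.004], [0.003, 0.008, -1.0]]
ft_force: [0.5, 0.2, -0.2]
gripper_width: 1.0
gripper_force: 0.0
[[0.3668522  0.262987   0.01      ]
 [0.41166152 0.25709919 0.01      ]
 [0.4116794  0.33987763 0.01      ]
 [0.35411786 0.34632186 0.01      ]]
[[0.40497509 0.25208052 0.01      ]
 [0.36873231 0.2490172  0.01      ]
 [0.36392241 0.34201763 0.01      ]
 [0.40513856 0.36375587 0.01      ]]
```

View pics/v4.png

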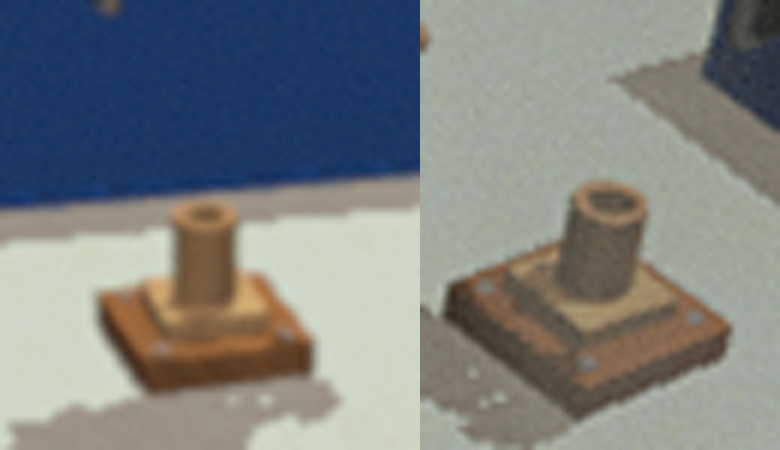

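```bash
python3 -m handwheel '{"xyz":[[-34,-41,0],[-70,-84,0],[-105,-127,0],[-134,-163,0],[-134,-163,20],[-134,-163,40],[-134,-163,40]],"rot":[[0,0,0],[0,0,-2],[0,0,-4],[0,0,-5],[0,0,-5],[0,0,-5],[0,0,-5]],"gripper":[-1,-1,-1,-1,-1,-1,-1]}'
```

```text
clock: 8.8
eef_pos: [0.4292, 0.2094, 0.1314]
eef_rot: [[-0.174, 0.985, -0.006], [0.985, 0.174, -0.002], [-0.001, -0.007, -1.0]]
ft_force: [-0.0, 0.6, 0.2]
gripper_width: 1.0
gripper_force: 0.0
```

```bash
python3 -m handwheel '{"xyz":[[0,0,30],[0,0,60],[0,0,80],[0,0,82],[0,0,82],[0,0,82],[0,0,82],[0,0,82]],"rot":[[0,0,0],[0,0,0],[0,0,0],[0,0,0],[0,0,0],[0,0,0],[0,0,0],[0,0,0]],"gripper":[-1,-1,-1,-1,1,1,1,1]}'
python3 -m handwheel '{"xyz":[[0,0,0],[0,0,-30],[0,0,-70],[0,0,-90],[0,0,-90]],"rot":[[0,0,0],[0,0,0],[0,0,0],[0,0,0],[0,0,0]],"gripper":[1,1,1,1,1]}'
```

```text
clock: 9.8
eef_pos: [0.431, 0.2098, 0.0545]
eef_rot: [[-0.174, 0.985, 0.002], [0.985, 0.174, 0.001], [0.001, 0.002, -1.0]]
ft_force: [0.4, 0.2, 4.1]
gripper_width: 0.32
gripper_force: 59.6
clock: 10.42
eef_pos: [0.4309, 0.2097, 0.1444]
eef_rot: [[-0.174, 0.985, 0.002], [0.985, 0.174, 0.001], [0.0, 0.003, -1.0]]
ft_force: [-0.2, 0.5, -0.2]
gripper_width: 0.321
gripper_force: 59.3
```

```bash
python3 -m handwheel '{"xyz":[[-28,38,0],[-60,82,0],[-92,126,0],[-122,168,0],[-147,203,0],[-147,203,40],[-147,203,70],[-147,203,75]],"rot":[[0,0,2],[0,0,4],[0,0,7],[0,0,10],[0,0,10],[0,0,10],[0,0,10],[0,0,10]],"gripper":[1,1,1,1,1,1,1,1]}'
python3 -m handwheel '{"xyz":[[0,0,4],[0,0,8],[0,0,8]],"rot":[[0,0,0],[0,0,0],[0,0,0]],"gripper":[1,1,1]}'
```

```text
clock: 11.42
eef_pos: [0.653, 0.0995, 0.0622]
eef_rot: [[0.0, 1.0, -0.01], [1.0, -0.0, -0.001], [-0.001, -0.01, -1.0]]
ft_force: [-0.6, -0.4, -1.4]
gripper_width: 0.323
gripper_force: 59.5
clock: 11.8
eef_pos: [0.6561, 0.1001, 0.0612]
eef_rot: [[-0.0, 1.0, 0.001], [1.0, 0.0, 0.0], [0.0, 0.001, -1.0]]
ft_force: [-0.3, -0.3, 0.0]
gripper_width: 0.32
gripper_force: 59.5
```

```bash
python3 -m handwheel '{"xyz":[[0,0,1.5],[0,0,3],[0,0,3]],"rot":[[0,0,0],[0,0,0],[0,0,0]],"gripper":[1,1,1]}'
```

```text
clock: 12.18
eef_pos: [0.6562, 0.1001, 0.0595]
eef_rot: [[-0.0, 1.0, 0.002], [1.0, 0.0, 0.0], [0.0, 0.002, -1.0]]
ft_force: [-1.7, 0.2, 7.0]
gripper_width: 0.322
gripper_force: 60.3
```

```bash
python3 -m handwheel '{"xyz":[[0,0,-2],[0,0,-2],[0,0,-2],[0,0,-2],[0,0,-30],[0,0,-75],[0,0,-115],[0,0,-120]],"rot":[[0,0,0],[0,0,0],[0,0,0],[0,0,0],[0,0,0],[0,0,0],[0,0,0],[0,0,0]],"gripper":[-1,-1,-1,-1,-1,-1,-1,-1]}'
python3 -m handwheel '{"xyz":[[40,-12,0],[90,-26,0],[145,-42,0],[200,-58,0],[240,-70,0],[257,-75,0],[257,-75,20],[257,-75,20]],"rot":[[0,0,0],[0,0,-2],[0,0,-4],[0,0,-5],[0,0,-5],[0,0,-5],[0,0,-5],[0,0,-5]],"gripper":[-1,-1,-1,-1,-1,-1,-1,-1]}'
python3 - <<'E'
from h import *
snap('wrist','w5');snap('scene','c5')
a=cv2.imread('pics/w5.png')[100:400,120:520]
b=cv2.resize(cv2.imread('pics/c5.png')[215:315,330:480],None,fx=3,fy=3)
v=np.zeros((600,800,3),np.uint8);v[:300,:400]=a;v[300:,:450]=b;cv2.imwrite('pics/v5.png',v)
E
```

```text
clock: 13.18
eef_pos: [0.6572, 0.1001, 0.1821]
eef_rot: [[-0.0, 1.0, 0.007], [1.0, 0.0, 0.001], [0.001, 0.007, -1.0]]
ft_force: [-0.8, 0.0, 0.4]
gripper_width: 1.001
gripper_force: 0.0
clock: 14.18
eef_pos: [0.5803, 0.3548, 0.1531]
eef_rot: [[-0.086, 0.996, -0.005], [0.996, 0.086, -0.004], [-0.003, -0.005, -1.0]]
ft_force: [-0.4, -0.7, -0.1]
gripper_width: 1.003
gripper_force: 0.0
```

View pics/v5.png

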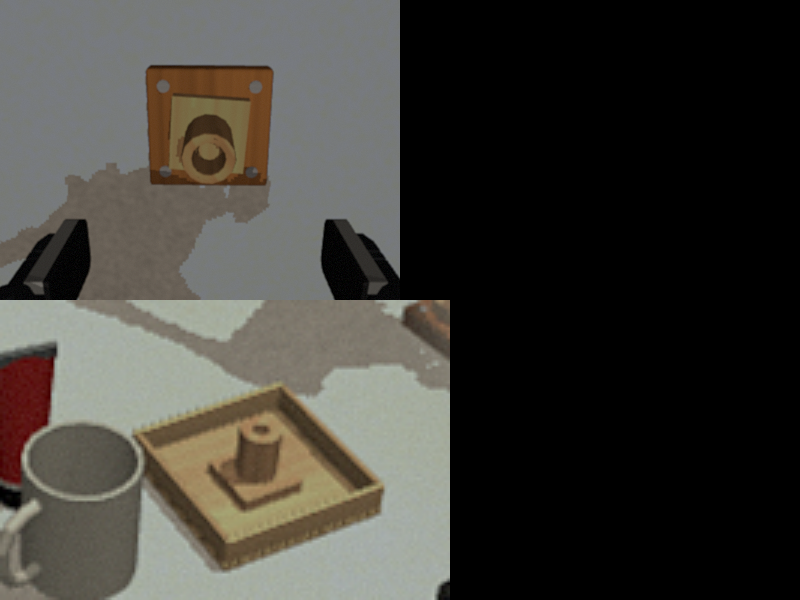

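```bash
python3 - <<'E'
from h import *
for P in ([(292,195),(370,199)],[(292,195),(288,268)],):
    W=px2w('w5',P,.028);e=W[1]-W[0];print(W[:,:2],np.degrees(np.arctan2(e[1],e[0])),np.linalg.norm(e))
W=px2w('w5',[(267,166.5),(392,166.5)],.018);e=W[1]-W[0];print(np.degrees(np.arctan2(e[1],e[0])),np.linalg.norm(e))
print(px2w('w5',[(328,257)],.068),manip.state()['eef_pos'])
# automatic: refine foot far edge via subpixel gradient maxima
g=cv2.GaussianBlur(cv2.cvtColor(cv2.imread('pics/w5.png'),cv2.COLOR_BGR2GRAY),(0,0),1).astype(float)
print(np.c_[np.arange(296,368,6),[190+np.argmax(np.diff(g[190:206,u])) for u in range(296,368,6)]].tolist())
E
```

```text
[[0.55709121 0.38132896]
 [0.60470988 0.38295092]] 1.9508256114241893 0.047646288724486084
[[0.55709121 0.38132896]
 [0.55731749 0.33292985]] -89.73212507462902 0.048399633101754345
4.923037355872601 0.07744396220581953
[[0.58108642 0.35855409 0.068     ]] [0.58112595 0.35507731 0.15594032]
[[296, 195], [302, 196], [308, 196], [314, 197], [320, 197], [326, 197], [332, 198], [338, 198], [344, 199], [350, 199], [356, 200], [362, 200]]
```

```bash
python3 -m handwheel '{"xyz":[[2.3,0,20],[2.3,0,50],[2.3,0,75],[2.3,0,87],[2.3,0,87],[2.3,0,87],[2.3,0,87],[2.3,0,87]],"rot":[[0,0,0],[0,0,0],[0,0,0],[0,0,0],[0,0,0],[0,0,0],[0,0,0],[0,0,0]],"gripper":[-1,-1,-1,-1,-1,1,1,1]}'
python3 -m handwheel '{"xyz":[[0,0,0],[0,0,0]],"rot":[[0,0,0],[0,0,0]],"gripper":[1,1]}'
```

```text
clock: 15.28
eef_pos: [0.5809, 0.3595, 0.0713]
eef_rot: [[-0.087, 0.996, 0.001], [0.996, 0.087, 0.001], [0.001, 0.001, -1.0]]
ft_force: [0.7, -0.2, -0.4]
gripper_width: 0.378
gripper_force: 0.0
clock: 15.52
eef_pos: [0.5811, 0.3596, 0.0715]
eef_rot: [[-0.087, 0.996, 0.002], [0.996, 0.087, 0.001], [0.001, 0.002, -1.0]]
ft_force: [0.0, -0.1, 5.5]
gripper_width: 0.319
gripper_force: 59.6
```

```bash
python3 -m handwheel '{"xyz":[[0,0,-10],[0,0,-25],[0,0,-45],[0,0,-80],[0,0,-130],[0,0,-175],[0,0,-195],[0,0,-200]],"rot":[[0,0,0],[0,0,0],[0,0,0],[0,0,0],[0,0,0],[0,0,0],[0,0,0],[0,0,0]],"gripper":[1,1,1,1,1,1,1,1]}'
```

```text
clock: 16.52
eef_pos: [0.5806, 0.3591, 0.2742]
eef_rot: [[-0.087, 0.996, 0.004], [0.996, 0.087, 0.002], [0.002, 0.004, -1.0]]
ft_force: [-0.6, 1.1, -0.6]
gripper_width: 0.322
gripper_force: 59.8
```

```bash
python3 -m handwheel '{"xyz":[[-30,-4,0],[-75,-10,0],[-125,-17,0],[-180,-25,0],[-235,-33,0],[-290,-41,0],[-340,-48,0],[-390,-55,0]],"rot":[[0,0,0],[0,0,0],[0,0,0],[0,0,0],[0,0,0],[0,0,0],[0,0,0],[0,0,0]],"gripper":[1,1,1,1,1,1,1,1]}'
python3 -m handwheel '{"xyz":[[-45,-6,0],[-90,-12,0],[-130,-18,0],[-160,-23,0],[-175,-24.5,0],[-175,-24.5,0],[-175,-24.5,0]],"rot":[[0,0,-5],[0,0,-11],[0,0,-17],[0,0,-23],[0,0,-27],[0,0,-28.5],[0,0,-28.5]],"gripper":[1,1,1,1,1,1,1]}'
```

```text
clock: 17.52
eef_pos: [0.5587, -0.0357, 0.2694]
eef_rot: [[-0.087, 0.996, -0.002], [0.996, 0.087, 0.0], [0.0, -0.002, -1.0]]
ft_force: [0.3, 0.7, -0.2]
gripper_width: 0.321
gripper_force: 59.8
clock: 18.4
eef_pos: [0.5504, -0.2098, 0.2698]
eef_rot: [[-0.552, 0.834, -0.001], [0.834, 0.552, 0.001], [0.001, -0.0, -1.0]]
ft_force: [-0.7, 0.3, -1.2]
gripper_width: 0.321
gripper_force: 59.8
```

```bash
python3 -m handwheel '{"xyz":[[0,0,40],[0,0,90],[0,0,130],[0,0,155],[0,0,165],[0,0,165],[0,0,165]],"rot":[[0,0,0],[0,0,0],[0,0,0],[0,0,0],[0,0,0],[0,0,0],[0,0,0]],"gripper":[1,1,1,1,1,1,1]}'
python3 -m handwheel '{"xyz":[[0,0,0],[0,0,0]],"rot":[[0,0,0],[0,0,0]],"gripper":[1,1]}'
python3 - <<'E'
from h import *
for n in ('wrist','side','scene'): snap(n,n+'6')
def c(n,x,y,w,h,f): return cv2.resize(cv2.imread(f'pics/{n}.png')[y:y+h,x:x+w],None,fx=f,fy=f,interpolation=cv2.INTER_CUBIC)
print(w2px('side6',[.551,-.211,.03]),w2px('scene6',[.551,-.211,.03]),w2px('wrist6',[.551,-.211,.03]),manip.state()['eef_pos'])
cv2.imwrite('pics/v6.png',np.vstack([np.hstack([c('side6',302,270,100,75,4),c('scene6',212,235,100,75,4)]),c('wrist6',200,150,266,100,3)[:,:800] if 0 else cv2.resize(c('wrist6',200,150,266,100,3),(800,300))]))
E
```

```text
clock: 19.27
eef_pos: [0.5514, -0.2106, 0.1071]
eef_rot: [[-0.552, 0.834, 0.002], [0.834, 0.552, -0.001], [-0.002, 0.001, -1.0]]
ft_force: [-0.2, -0.2, 0.2]
gripper_width: 0.322
gripper_force: 59.8
clock: 19.52
eef_pos: [0.5509, -0.2107, 0.1062]
eef_rot: [[-0.552, 0.834, 0.001], [0.834, 0.552, -0.001], [-0.001, 0.001, -1.0]]
ft_force: [-0.7, 0.2, -0.9]
gripper_width: 0.322
gripper_force: 59.8
[[351.81889351 311.17917546]] [[260.47621408 280.87648027]] [[324.5715361  270.49902078]] [ 0.55064315 -0.21061416  0.10554308]
```

View pics/v6.png

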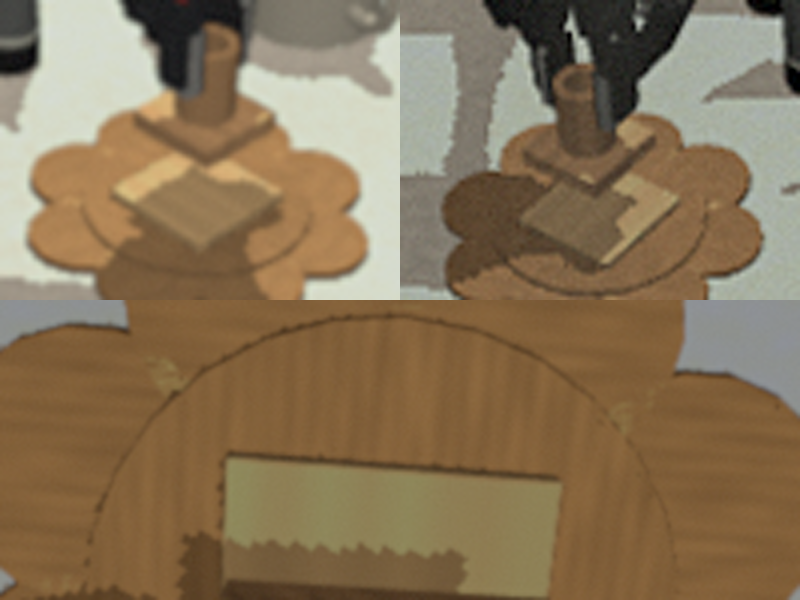

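```bash
python3 - <<'E'
from h import *
im=cv2.GaussianBlur(cv2.imread('pics/wrist6.png'),(0,0),.7)
g=cv2.cvtColor(im,cv2.COLOR_BGR2GRAY).astype(int)
for u in (280,300,320,340,360,375): print('u',u,g[196:290:2,u].tolist())
for v in (225,258,264,270): print('v',v,g[v,256:404:2].tolist())
r=np.radians(33.5-4.3); c,s=np.cos(r),np.sin(r)
for z in (.0521,.0621): print(z,[w2px('wrist6',[.5509+c*a-s*b,-.2107+s*a+c*b,z])[0].round(0).tolist() for a,b in ((-.024,.024),(.024,.024),(.024,-.024),(-.024,-.024))])
E
```

```text
u 280 [106, 104, 88, 92, 129, 133, 132, 133, 132, 133, 133, 132, 133, 133, 132, 132, 132, 129, 108, 100, 100, 100, 100, 92, 65, 60, 56, 73, 116, 121, 121, 121, 121, 121, 121, 120, 121, 121, 121, 121, 121, 121, 110, 92, 89, 90, 90]
u 300 [103, 104, 102, 76, 99, 127, 129, 128, 129, 129, 128, 129, 129, 129, 129, 129, 129, 125, 103, 96, 97, 97, 97, 96, 81, 62, 63, 65, 100, 129, 129, 129, 129, 129, 129, 128, 127, 127, 127, 127, 127, 127, 127, 128, 121, 83, 45]
u 320 [101, 102, 103, 99, 76, 113, 127, 128, 128, 127, 128, 127, 128, 128, 128, 127, 127, 120, 100, 94, 95, 95, 96, 96, 94, 67, 62, 64, 73, 120, 130, 129, 129, 129, 128, 129, 129, 129, 129, 115, 62, 53, 53, 54, 53, 54, 54]
u 340 [106, 105, 105, 106, 93, 81, 121, 131, 130, 130, 129, 130, 129, 129, 130, 129, 129, 129, 129, 121, 99, 96, 96, 97, 96, 86, 63, 58, 59, 89, 123, 125, 124, 124, 125, 125, 124, 125, 125, 126, 125, 100, 60, 56, 57, 56, 57]
u 360 [99, 99, 100, 100, 99, 76, 85, 122, 125, 125, 125, 125, 124, 125, 125, 124, 124, 125, 125, 124, 125, 124, 125, 124, 125, 123, 86, 60, 59, 64, 109, 125, 124, 125, 124, 124, 124, 124, 124,
[... 1189 characters left out ...]
30, 130, 129, 129, 127, 124, 122, 123, 125, 126, 127, 128, 128, 128, 128, 128, 126, 125, 124, 124, 124, 124, 126, 126, 125, 124, 123, 122, 121, 121, 115, 100, 99, 102, 100, 97, 98, 99, 100, 104]
v 270 [73, 73, 73, 72, 71, 72, 73, 75, 111, 125, 123, 121, 121, 121, 122, 123, 125, 125, 125, 125, 126, 127, 127, 126, 126, 126, 127, 127, 126, 127, 127, 128, 129, 129, 130, 130, 129, 128, 125, 123, 122, 124, 125, 126, 127, 127, 127, 127, 127, 127, 127, 125, 124, 124, 124, 125, 126, 126, 126, 124, 123, 122, 121, 121, 108, 95, 98, 98, 95, 96, 99, 99, 102, 102]
0.0521 [[275.0, 236.0], [382.0, 244.0], [370.0, 337.0], [272.0, 330.0]]
0.0621 [[272.0, 244.0], [385.0, 252.0], [372.0, 348.0], [269.0, 342.0]]
```

```bash
cat > edge.py <<'E'
from h import *
def cross(p,lo,hi,up,thr=None):
    # subpixel position of strongest rise (up) / fall, in [lo,hi]
    d=np.diff(p[lo:hi+1].astype(float))*(1 if up else -1); k=int(np.argmax(d))
    w=d[max(0,k-2):k+3].clip(0); i=np.arange(max(0,k-2),max(0,k-2)+len(w)); return lo+.5+(w*i).sum()/w.sum()
def run(name,zf,padwin,footwin,us=range(282,378,6),zp=.014):
    g=cv2.GaussianBlur(cv2.cvtColor(cv2.imread(f'pics/{name}.png'),cv2.COLOR_BGR2GRAY),(0,0),.7)
    R={}
    for nm,z,a,(f,lr) in (('pad',zp,.06,padwin),('foot',zf,.048,footwin)):
        far=[(u,cross(g[:,u],f(u)-7,f(u)+7,True)) for u in us]
        L=[(cross(g[v],lr[2]-7,lr[2]+7,True),v) for v in range(lr[0],lr[1],2)]
        Rr=[(cross(g[v],lr[3]-7,lr[3]+7,False),v) for v in range(lr[0],lr[1],2)]
        W=[px2w(name,q,z)[:,:2] for q in (far,L,Rr)]
        def line(w):
            v=cv2.fitLine(w.astype(np.float32),cv2.DIST_HUBER,0,1e-4,1e-4).ravel(); return np.degrees(np.arctan2(v[1],v[0])),w.mean(0)
        (A,pf),(B,pl),(C,pr)=map(line,W); 
        yaw=(A+90)%180-90; t=np.radians(yaw); x=np.array([np.cos(t),np.sin(t)]); y=np.array([-x[1],x[0]])
        wid=(pr-pl)@x; cx=((pr+pl)/2)@x; cy=pf@y-a/2; ctr=cx*x+cy*y
        print(nm,'yaw far %.1f left %.1f right %.1f width %.1f mm'%(yaw,(B%180)-90,(C%180)-90,wid*1e3),'ctr',ctr.round(4)); R[nm]=(ctr,yaw)
    d=R['pad'][0]-R['foot'][0]; s=manip.state(); T=s['eef_rot']
    print('move world mm',(d*1e3).round(1),'tool mm',(T.T[:2,:2]@d*1e3).round(1),'dyaw %.1f'%(R['pad'][1]-R['foot'][1]),s['eef_pos'].round(4) if hasattr(s['eef_pos'],'round') else s['eef_pos'])
E
python3 - <<'E'
from edge import *
zf=.1058-.0535+.010
run('wrist6',zf,(lambda u:int(204+.075*(u-280)),(212,240,275,384)),(lambda u:int(251+.075*(u-280)),(262,276,272,384)))
E
```

```text
pad yaw far 29.0 left 28.2 right 28.6 width 59.2 mm ctr [ 0.5517 -0.2103]
foot yaw far 29.8 left 29.7 right 30.9 width 48.5 mm ctr [ 0.5525 -0.2126]
move world mm [-0.8  2.3] tool mm [2.3 0.6] dyaw -0.7 [ 0.5506 -0.2106  0.1055]
```

```bash
python3 -m handwheel '{"xyz":[[1,0.3,4],[2.3,0.6,12],[2.3,0.6,20],[2.3,0.6,26],[2.3,0.6,28],[2.3,0.6,28],[2.3,0.6,28],[2.3,0.6,28]],"rot":[[0,0,0.5],[0,0,1],[0,0,1],[0,0,1],[0,0,1],[0,0,1],[0,0,1],[0,0,1]],"gripper":[1,1,1,1,1,1,1,1]}'
python3 - <<'E'
from h import *
for n in ('wrist','side','scene'): snap(n,n+'7')
g=cv2.cvtColor(cv2.GaussianBlur(cv2.imread('pics/wrist7.png'),(0,0),.7),cv2.COLOR_BGR2GRAY)
for u in (290,330,370): print(u,g[190:300:2,u].tolist())
for v in (222,230,262,270): print(v,g[v,246:410:2].tolist())
E
```

```text
clock: 20.68
eef_pos: [0.55, -0.2083, 0.0777]
eef_rot: [[-0.537, 0.843, 0.001], [0.843, 0.537, -0.0], [-0.001, 0.0, -1.0]]
ft_force: [0.5, -0.8, -0.7]
gripper_width: 0.319
gripper_force: 59.8
290 [102, 101, 101, 101, 101, 101, 101, 102, 102, 102, 101, 102, 102, 104, 104, 99, 69, 95, 127, 130, 129, 130, 130, 128, 109, 96, 95, 75, 63, 59, 68, 117, 129, 128, 128, 128, 128, 128, 128, 128, 128, 128, 128, 128, 128, 128, 128, 128, 125, 104, 98, 98, 98, 98, 98]
330 [105, 106, 106, 105, 106, 106, 106, 107, 106, 106, 106, 106, 107, 107, 106, 107, 104, 73, 92, 130, 134, 133, 133, 133, 133, 134, 123, 104, 81, 62, 61, 66, 109, 132, 132, 132, 132, 132, 132, 132, 131, 132, 124, 72, 52, 53, 53, 53, 53, 53, 53, 53, 54, 55, 54]
370 [107, 107, 106, 106, 105, 104, 104, 105, 104, 103, 104, 105, 104, 104, 105, 105, 106, 105, 76, 82, 121, 129, 128, 128, 128, 128, 127, 106, 96, 85, 58, 56, 59, 97, 129, 129, 129, 130, 129, 129, 130, 129, 129, 129, 129, 129, 129, 130, 130, 130, 130, 127, 106, 99, 99]
222 [105, 103, 103, 106, 108, 106, 106, 107, 106, 100, 84, 82, 82, 78, 76, 73, 70, 71, 70, 71, 68, 67, 69, 74,
[... 801 characters left out ...]
, 127, 127, 129, 130, 133, 135, 135, 132, 130, 129, 129, 129, 131, 131, 131, 132, 133, 134, 132, 132, 129, 127, 125, 126, 127, 129, 130, 131, 130, 131, 131, 130, 130, 128, 127, 127, 126, 127, 129, 129, 129, 128, 127, 125, 124, 124, 125, 130, 128, 107, 108, 106, 102, 102, 105, 104, 101, 101, 103]
270 [74, 72, 72, 74, 73, 72, 74, 78, 78, 76, 95, 103, 104, 121, 128, 126, 124, 123, 125, 125, 127, 128, 128, 128, 128, 130, 131, 129, 129, 130, 130, 130, 130, 129, 129, 130, 132, 132, 133, 133, 133, 132, 131, 129, 126, 125, 126, 128, 129, 130, 131, 131, 131, 131, 130, 129, 128, 127, 127, 127, 129, 130, 130, 129, 127, 126, 125, 124, 124, 128, 130, 118, 101, 106, 105, 103, 104, 106, 104, 103, 105, 104]
```

```bash
python3 - <<'E'
from edge import *
name='wrist7';zf=.0777-.0535+.010
g=cv2.GaussianBlur(cv2.cvtColor(cv2.imread(f'pics/{name}.png'),cv2.COLOR_BGR2GRAY),(0,0),.7)
us=range(282,378,6)
def W(q,z): return px2w(name,q,z)[:,:2]
pf=W([(u,cross(g[:,u],int(224.5+.056*(u-290))-4,int(224.5+.056*(u-290))+4,True)) for u in us],.014)
ff=W([(u,cross(g[:,u],int(251.5+.05*(u-290))-5,int(251.5+.05*(u-290))+5,True)) for u in us],zf)
pl=W([(cross(g[v],260,271,True),v) for v in range(228,240,2)],.014)
pr=W([(cross(g[v],385,396,False),v) for v in range(240,272,2)],.014)
fl=W([(cross(g[v],269,279,True),v) for v in range(259,275,2)],zf)
def yaw(w): return np.degrees(np.arctan2(*np.polyfit(w[:,0],w[:,1],1)[[0]],1))
def yawv(w): return -np.degrees(np.arctan(np.polyfit(w[:,1],w[:,0],1)[0]))
print('yaw pad',yaw(pf),yawv(pl),yawv(pr),'foot',yaw(ff),yawv(fl))
t=np.radians(29.0);x=np.array([np.cos(t),np.sin(t)]);y=np.array([-x[1],x[0]])
m=lambda w,a:(w@a).mean()*1e3
print('pad width',m(pr,x)-m(pl,x))
print('offset foot-pad along x: %.1f (left) %.1f(right); y: %.1f'%(m(fl,x)+24-m(pl,x)-30,m(fl,x)+24-m(pr,x)+30,m(ff,y)-24-m(pf,y)+30))
# flower unmoved? compare pad/flower pixels in side view
a,b=[cv2.cvtColor(cv2.imread(f'pics/side{k}.png'),cv2.COLOR_BGR2HSV) for k in (6,7)]
print(np.array(manip.state()['eef_pos']).round(4))
E
```

```text
yaw pad 29.05695198971538 28.880206187084536 29.173741069812184 foot 28.81733859717429 28.52167896205732
pad width 59.244280586543766
offset foot-pad along x: -0.6 (left) 0.1(right); y: 0.2
[ 0.5499 -0.2083  0.0775]
```

```bash
python3 -m handwheel '{"xyz":[[0,0,0],[0,0,0],[0,0,0],[0,0,0]],"rot":[[0,0,0],[0,0,0],[0,0,0],[0,0,0]],"gripper":[1,1,1,1]}'; python3 -c "
from bench import order
print(order.close_job())"
```

```text
clock: 21.32
eef_pos: [0.5498, -0.2083, 0.0773]
eef_rot: [[-0.537, 0.843, -0.0], [0.843, 0.537, 0.0], [0.0, 0.0, -1.0]]
ft_force: [0.3, 0.6, -0.3]
gripper_width: 0.322
gripper_force: 59.8
the job is handed in; nothing more can be done
None
```

The 18 mm socket slid fully home on the stub and is now held still about 10 mm above the pad, measured within 1 mm of centre and 0.5° of square; the other, picked out as the 11 mm one by its visibly smaller bore and not tried on the stub, is in the tray, and the job is handed in at 21 s.

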